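# Hook the hatch of the parts dispenser and pull it down

## Robot

A 6-joint arm with a two-finger parallel gripper is mounted at the origin on the work surface. World frame = base frame: x ahead of the robot, y to its left, z up, the work surface at z = 0. Lengths are in mm, angles in degrees, forces in N, time in s.
With the tool pointing down it reaches from about 300 to 850 mm from the base axis. Payload 4.2 kg.
Tool frame: the origin (TCP) lies between the finger pads; the fingertips stand 8 mm ahead of it and the grasp point (between the pads) lies 11 mm behind it; x points along the fingers, y is the direction in which the jaws open and shut, and the axes are right-handed (so a half turn about x gives the same grasp; the last joint's range is limited). The gripper opens to 91 mm and grips with 3 to 60 N. Pads are 32 mm wide; open, the fingers measure 118 mm over their backs; the gripper's body (76 mm by 178 mm) begins 60 mm behind the grasp point.
Start: joints at [-70.646, 18.312, 89.639, -0, 72.044, -1.146], TCP at [201.377, -538.6, 221.976] pointing down, gripper open.
Joint ranges: [-177.97, 177.97], [-48.28, 115.42], [12.27, 149.76], [-77.06, 257.06], [2.81, 150.46], [-146.56, 146.56]. Speed limits (degrees/s): [147.25, 147.25, 180, 180, 180, 180].

## Interface

Orientations are given as [roll, pitch, yaw] about the fixed x, y, z axes, in that order (R = Rz(yaw) Ry(pitch) Rx(roll)).
In Python, from workcell import env gives the robot as it stands.
- The arm moves only by the tool arm_command, never from a script. Its arguments are lists of equal length, an entry for each row: "slide": the shift along the tool's x, y, z in cm, a list of three; "turn": the turn, a rotation vector about the tool's x, y, z in rad, a list of three; "grip": the closure in counts, from 0 (fully open) to 255 (shut). A call has 1 to 20 rows; each row is the pose to reach, as a shift and turn from the pose commanded when the call began, along the tool's axes at that moment; what a row does not reach only later rows make up. A row lasts 1/12 s, in which the tool goes at most 41.7 mm and 7.16 degrees, less where a joint would pass 70% of its speed; a pose out of reach is approached as far as the arm can. A call with a gripper value outside its range is refused whole. The fingers move at their own pace and stop on an object; "newtons" is the grip in N (left out, the last holds). Time passes only in rows, so rows that repeat a pose let the fingers close. It gives the time, the measured TCP pose, the force and the opening at its end, in the units of the state.
- env.state(): the state, without advancing time (a new reading comes with each control period).
- env.grab_frame(name): name is "scene" or "top" or "wrist"; returns (picture, depth): 400x640x3 uint8, red, green, blue; 400x640 float32, mm along the optical axis (not along the pixel's ray), 0 where there is no reading.
- env.calibration(name): a dict with "K" (3x3 intrinsics, pixels), "k1" (the pictures are not rectified: a ray, as slopes to the right and down, at radius r is drawn at 1 + k1 r^2 times it, then the intrinsics apply), "camera_from_world" (4x4, takes a point from world to camera coordinates); the wrist camera has in their place "T_tool_cam" (4x4, takes a point from camera to tool coordinates, whose origin is the TCP and whose axes are the tool frame's). Camera axes: x right, y up, looking along -z (the intrinsics and any distortion apply to the point x, -y, -z); pixel columns grow to the right and rows downward; lengths in mm; the calibration is good to about 2 mm. A picture is of the moment at which its call begins: read the wrist's pose just before it. calibration takes no time and is no camera call.
- env.job_done(): hands the job in, once; it reports no verdict.
Trained networks look in the newest picture that a camera, given by its name, has taken for a name from the list of things; names that differ only in an ending like _2 or _b are one class to them, and where a whole thing is asked for, a point or a joint stands for the part that bears it (a point fixed in the world has none). Each returns a list of dicts, best first, with "p" (0 to 1); they miss things now and then, are a little off and sometimes report something else, mostly with a low value. They report only what shows in the picture. A call takes as long as a camera call. They do not tell look-alikes from the thing itself.
- env.search_frame(camera, label): "point" ([x, y, z] in mm, in world coordinates, good to about 4 mm: the middle of the surface that is visible of it).
The state is a dict: "time_s": time; "qpos": joint angles; "qvel": joint speeds; "effort": joint torques, N m; "ee_pos": TCP position; "ee_rot": TCP orientation; "force": force on the tool from outside, world axes, zero at the start; "torque": the same for the moment, N m; "gripper_width": finger opening in mm.
Only numpy, scipy, OpenCV 4.12 (cv2) and the standard library are available. Lean on these libraries where they do the work, as an engineer would, in place of code of your own. Each camera call takes 0.05 s, during which the arm holds its last target.

## Task

Take the wooden pole from its stand, put its hook down through the yellow ring high on the blue hatch, and pull that hatch all the way down with the pole. Then unhook the pole and lay it back in its stand the way it lay, hook hanging down, leaving the hatch down. Leave the hatch with the black ring shut, and touch neither dispenser with the robot itself, only the ring with the pole.

Things in the scene. Friction and masses are not known exactly. Their poses are not given: they have to be found in the camera images.
- pole: Loose hook pole, 0.2 kg. Wooden bar with orange ends, 20 wide (y), 24 high (z), along x from -115 to +85. Origin: in the bar's axis at the place to grip, near the balance point. A red steel rod (dia. 10) goes on along the axis to x = 140 and ends in a straight hook pin (dia. 8) along -z, 55 long from the axis to its tip. Starts level in the stand, pin hanging down, z up.
- hook_tip (a point): The free lower end of the pole's hook pin, at (140, 0, -55) in the pole's frame.
- stand: Fixed stand: plywood base 220 x 70 x 12, two steel saddles 18 long at x = +65 and -65. Origin: centre of its underside, z up. The pole's bar lies along x on seats 74 above the table, between cheeks flaring from 27 apart at the seats to 56 at their tops, 100 up. Laid home, the pole's origin is 86 above this origin, its hook end to +x. Between the saddles the fingers have 110.
- cab_yellow: White parts dispenser whose blue hatch has the yellow ring: fixed, 160 deep (x), 140 wide (y), 270 high. Origin: middle of its front lower edge, z up; it extends to x = +160; its front with the hatch is the -x side, facing the robot give or take its yaw. It may stand left or right of the other one. The hatch's hinge axis runs along y at x = 0, z = 160 in this frame.
- hatch_yellow (a joint): Angle (rad) of the blue hatch, 124 wide, 100 high, 12 thick, hinged along its lower edge: 0 = shut, upright; grows as its top comes forward (-x of the dispenser) and down; stop, fully down, at 1.05. Starts at 0 to 0.08. The stiff hinge needs about 4 N at the ring, and the hatch stays where it is left.
- ring_yellow (a point): Centre of the yellow ring on the hatch's top: inner dia. 44, outer 60, bar dia. 8. Hatch shut: 36 in front of and 108 above the hinge axis; the ring stands out forward, rising 30 degrees, so the middle of its front bar is 22.5 farther forward and 13 higher. It turns with the hatch (fully down it slopes 30 degrees down), so an upright pin can stay in it all the way. Axes: z from hinge to top edge.
- cab_black: The like dispenser with the black ring: fixed, same sizes, origin and axes as the yellow-ring one. To be left alone.
- hatch_black (a joint): Angle (rad) of the other dispenser's hatch, the same but with a black ring; 0 = shut, starts at 0 to 0.08. To be left alone.
Things that resemble listed ones, but are neither listed nor needed, are in the scene too. What is shaped like the stand but pink is not meant.

How it is judged (in metres and radians):
On the way, in this order (a step that is already met when the one before it is completed fails the run):
1. the hook pin is down in the yellow ring, the hatch still nearly shut (horizontal distance between hook_tip and ring_yellow below 0.025 m and z of hook_tip in the frame of ring_yellow below -0.005 m and value of joint hatch_yellow below 0.3 rad), for 0.1 s.
2. the hatch is pulled down to its stop with the hook still in the ring (horizontal distance between hook_tip and ring_yellow below 0.03 m and value of joint hatch_yellow above 0.88 rad), for 0.1 s.
At the end, for the whole second after the job is handed in: Yellow-ring hatch at 0.88 rad or more, black-ring hatch under 0.2; pole at rest in its stand: origin within 25 mm along and 15 mm across of the stand's middle and at most 96 mm above its origin, hook over 100 mm towards the stand's +x, pole within 0.2 rad of upright (value of joint hatch_yellow above 0.88 rad and value of joint hatch_black below 0.2 rad and x of pole in the frame of stand between -0.025 and 0.025 m and y of pole in the frame of stand between -0.015 and 0.015 m and z of pole in the frame of stand below 0.096 m and x of hook_tip in the frame of stand above 0.1 m and angle between pole's own z axis and vertical below 0.2 rad and linear speed of pole below 0.02 m/s); the robot touches nothing.
It fails at once if the black-ring hatch is moved (value of joint hatch_black above 0.2 rad).
It fails at once if the gripper or arm touches the yellow-ring dispenser (contact force between any of the fingers, the arm and cab_yellow above 2 N).
It fails at once if the gripper or arm touches the black-ring dispenser (contact force between any of the fingers, the arm and cab_black above 2 N).
It also fails if it takes over 58 s, if anything falls off the work surface, if the arm or the gripper's body presses on something with over 40 N, if the wrist force passes 120 N, or if a joint passes its speed limit or range.

## Working session

There is one attempt and no reset: what is moved stays moved. The work goes in short steps, Python scripts to look and compute and a tool call to move; the robot and the scene stay as the last step left them, time stands still between calls to the robot, and variables do not carry over. Pictures are saved under pics/ and viewed, and the job is handed in when it is done.

Besides the shell and the picture viewer there is one more tool, called in YAML: its name, and indented under it one key for each argument. arm_command: Moves the arm, as the interface text tells. Its arguments: {"type":"object","properties":{"slide":{"type":"array","items":{"type":"array","items":{"type":"number"}}},"turn":{"type":"array","items":{"type":"array","items":{"type":"number"}}},"grip":{"type":"array","items":{"type":"number"}},"newtons":{"type":"number"}},"required":["slide","turn","grip"]}

```bash
ls; mkdir -p pics
cat > h.py <<'E'
import numpy as np, cv2
from workcell import env
from scipy.spatial.transform import Rotation as R
def save(p,n): cv2.imwrite('pics/'+n,cv2.cvtColor(p,cv2.COLOR_RGB2BGR))
def toolT(s):
    T=np.eye(4);T[:3,:3]=R.from_euler('xyz',s['ee_rot'],degrees=True).as_matrix();T[:3,3]=s['ee_pos'];return T
def camT(name,s=None):
    c=env.calibration(name)
    if 'T_tool_cam' in c: return toolT(s)@np.array(c['T_tool_cam'])
    return np.linalg.inv(np.array(c['camera_from_world']))
def cloud(name,depth,s=None):
    c=env.calibration(name);K=np.array(c['K']);k=float(c['k1'])
    h,w=depth.shape
    u,v=np.meshgrid(np.arange(w),np.arange(h))
    pts=np.stack([u,v],-1).reshape(-1,1,2).astype(np.float64)
    n=cv2.undistortPoints(pts,K,np.array([k,0,0,0,0.])).reshape(h,w,2)
    P=np.stack([n[...,0]*depth,-n[...,1]*depth,-depth],-1)
    T=camT(name,s)
    W=P@T[:3,:3].T+T[:3,3]
    W[depth==0]=np.nan
    return W
def proj(name,X,s=None):
    c=env.calibration(name);K=np.array(c['K']);k=float(c['k1'])
    T=np.linalg.inv(camT(name,s));p=np.atleast_2d(X)@T[:3,:3].T+T[:3,3]
    p=p*[1,-1,-1]
    return cv2.projectPoints(p.reshape(-1,1,3),np.zeros(3),np.zeros(3),K,np.array([k,0,0,0,0.]))[0].reshape(-1,2)
E
python3 - <<'E'
from h import *
s=env.state();print(s)
for n in ['scene','top','wrist']:
    p,d=env.grab_frame(n);save(p,n+'0.png');np.savez('%s0.npz'%n,p=p,d=d,W=cloud(n,d,s))
    print(n,env.calibration(n))
E
```

```text
pics
{'time_s': 0.0, 'qpos': array([-7.06446960e+01,  1.83507877e+01,  8.97068163e+01, -6.69445154e-04,
        7.20427353e+01, -1.14526563e+00]), 'qvel': array([ 0.03720852, -0.05426752, -0.05926387, -0.03504525,  0.00298552,
        0.00093211]), 'effort': array([-2.95996848e-03, -4.12464523e+01, -2.31976140e+01,  7.25489692e-02,
        4.58999164e-02, -1.49017606e-04]), 'ee_pos': array([ 201.21539325, -538.12028714,  221.12603782]), 'ee_rot': array([-90.78183166,  89.89965876, 109.71894497]), 'force': array([0.66067863, 0.1275733 , 1.0196504 ]), 'torque': array([-0.01108868,  0.00375686,  0.027955  ]), 'gripper_width': 91.29537828419244}
scene {'K': array([[406.61079539,   0.        , 315.70864041],
       [  0.        , 406.61079539, 196.09948397],
       [  0.        ,   0.        ,   1.        ]]), 'k1': -0.0472826429525671, 'camera_from_world': array([[-7.77953869e-01,  6.28306718e-01,  4.29490880e-03,
         4.56504421e+02],
       [-5.22217940e-01, -6.50368220e-01,  5.51642640e-01,
         8.66026835e+01],
       [ 3.49394049e-01,  4.26909647e-01,  8.34069513e-01,
      
[... 513 characters left out ...]
1, -1.27609598e-02,  9.85732263e-01,
        -1.23473278e+03],
       [ 0.00000000e+00,  0.00000000e+00,  0.00000000e+00,
         1.00000000e+00]])}
wrist {'K': array([[285.00439346,   0.        , 316.11945178],
       [  0.        , 285.00439346, 200.4498136 ],
       [  0.        ,   0.        ,   1.        ]]), 'k1': -0.05120117512243319, 'T_tool_cam': array([[-1.02596416e-03,  2.46153800e-01, -9.69230238e-01,
        -1.63314636e+02],
       [ 9.99999472e-01,  1.95688824e-04, -1.00883570e-03,
         1.10366045e+00],
       [-5.86612156e-05, -9.69230761e-01, -2.46153870e-01,
        -6.81752575e+01],
       [ 0.00000000e+00,  0.00000000e+00,  0.00000000e+00,
         1.00000000e+00]])}
```

View pics/scene0.png

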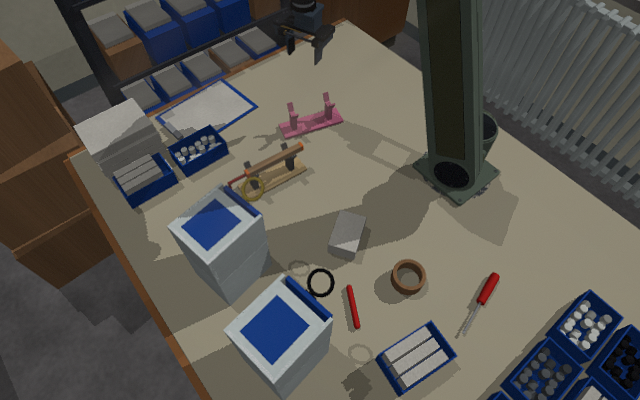

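View pics/top0.png

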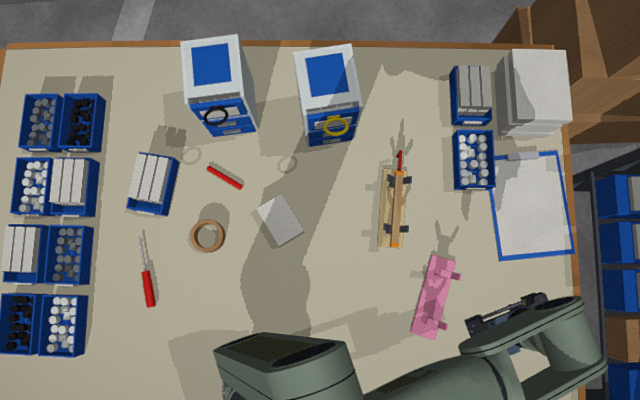

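View pics/wrist0.png

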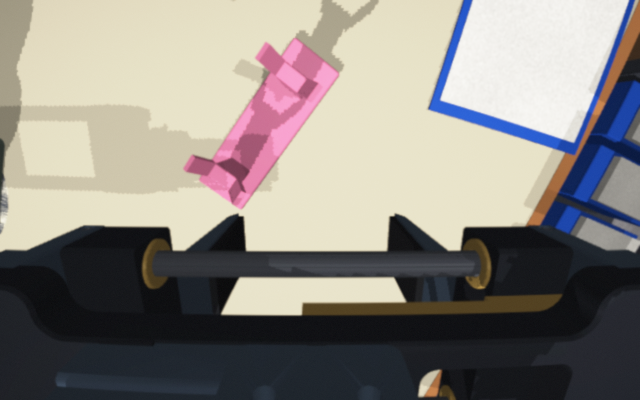

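Top view: the pole lies in the wooden stand around (397,205) with its hook toward the top (+x). The yellow ring is at (336,127) on the right dispenser and the black ring at (216,115) on the left one. Next I'll measure them.

```bash
python3 - <<'E'
from h import *
for n in ['top','scene']:
    D=np.load(n+'0.npz');p=D['p'].astype(int);W=D['W'];hsv=cv2.cvtColor(D['p'],cv2.COLOR_RGB2HSV)
    print('##',n)
    z=W[...,2]
    for lo,hi in [(262,280)]:
        m=((z>lo)&(z<hi)&(W[...,0]>400)).astype(np.uint8)
        k,l,st,c=cv2.connectedComponentsWithStats(m)
        for i in range(1,k):
            if st[i,4]>300:
                pts=W[l==i]
                r=cv2.minAreaRect(pts[:,:2].astype(np.float32))
                print('topface',st[i,4],r,'z',np.median(pts[:,2]))
    # rings
    yel=(hsv[...,0]>22)&(hsv[...,0]<34)&(hsv[...,1]>150)&(z>150)
    blk=(hsv[...,2]<50)&(z>200)&(z<330)&(W[...,0]>500)
    for nm,m in [('yel',yel),('blk',blk)]:
        pts=W[m]
        if len(pts): print(nm,len(pts),np.median(pts,0),pts.min(0),pts.max(0),'bboxmid',(pts.min(0)+pts.max(0))/2)
    # pole wood
    reg=(W[...,1]>-500)&(W[...,1]<-150)&(W[...,0]>300)&(W[...,0]<700)
    bar=reg&(z>90)&(z<106)
    m=bar.astype(np.uint8);k,l,st,c=cv2.connectedComponentsWithStats(m)
    for i in range(1,k):
        if st[i,4]>40: 
            pts=W[l==i];print('bar',st[i,4],cv2.minAreaRect(pts[:,:2].astype(np.float32)),np.median(pts,0))
    red=reg&((hsv[...,0]<6)|(hsv[...,0]>174))&(hsv[...,1]>170)&(z>30)
    print('red',red.sum(),np.nanmin(W[red],0),np.nanmax(W[red],0))
for c in ['top','scene']:
    for l in ['pole','stand','cab_yellow','cab_black','ring_yellow','hatch_yellow','hook_tip']:
        print(c,l,[(np.round(q['point'],0),round(q['p'],2)) for q in env.search_frame(c,l)])
E
python3 - <<'E'
import cv2
a=cv2.imread('pics/top0.png')
b=cv2.resize(a[30:260,270:440],None,fx=3.4,fy=2.6*1.0,interpolation=cv2.INTER_CUBIC)
cv2.imwrite('pics/topcrop.png',b)
E
```

```text
## top
topface 3429 ((778.0054931640625, 119.02945709228516), (164.7751922607422, 141.54925537109375), 7.912025451660156) z 269.9748716489239
topface 3529 ((753.5692138671875, -155.16262817382812), (161.8111114501953, 141.2493133544922), 9.82351016998291) z 269.82851264080114
yel 203 [ 641.92678107 -174.78280841  268.38662148] [ 229.1291833  -510.79550326  159.30596223] [ 668.65936024 -147.46037372  401.9599565 ] bboxmid [ 448.89427177 -329.12793849  280.63295936]
blk 154 [664.07689506 101.89057645 268.58081198] [634.37791779  73.9916238  238.88244718] [691.75398124 128.80729807 286.70165025] bboxmid [663.06594951 101.39946093 262.79204871]
bar 602 ((473.47515869140625, -341.0022277832031), (21.043712615966797, 198.86624145507812), 85.69102478027344) [ 471.12522423 -340.85039683   96.51499315]
red 58 [ 576.10125429 -356.72833815   45.5776632 ] [ 628.38422013 -347.33661988   95.52623844]
## scene
topface 3700 ((752.5543212890625, -156.54037475585938), (158.504638671875, 143.241455078125), 9.845830917358398) z 271.2335601696215
topface 5682 ((777.1965942382812, 117.92046356201172), (160.0893096923828, 142.044677734375), 8.395830154418945) z 271.1489507386665
yel 98 [ 643.09679757 -170.51818983  268.1804445 ] [ 613.08338656 -201.74332828  257.03878471] [ 661.86409212 -147.75431609  286.03291557] bboxmid [ 637.47373934 -174.74882219  271.53585014]
blk 837 [  685.90890497 -1194.25747825   267.08888854] [  594.11734048 -1440.87294002   200.18225929] [963.47118171 164.5715455  308.12546886] bboxmid [ 778.7942611  -638.15069726  254.15386408]
bar 460 ((502.54290771484375, -343.416015625), (25.577646255493164, 252.36325073242188), 86.17153930664062) [ 485.16761769 -340.95353673   97.53388089]Traceback (most recent call last):
  File "<stdin>", line 28, in <module>
    res = np.fmin.reduce(a, axis=axis, out=out, **kwargs)
ValueError: zero-size array to reduction operation fmin which has no identity
```

View pics/topcrop.png

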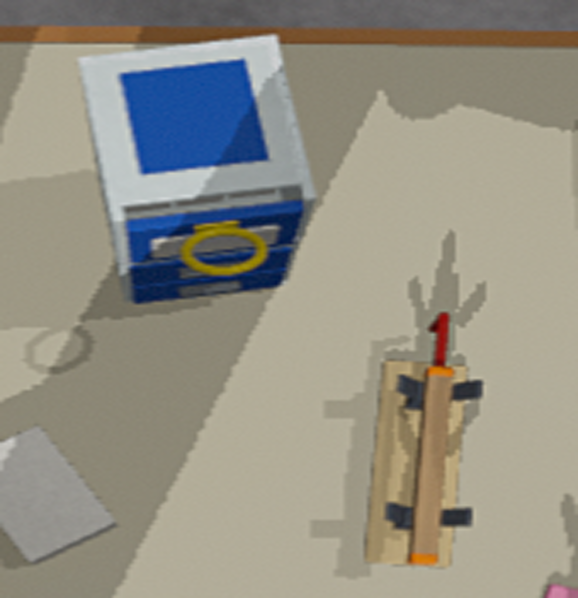

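```bash
cat >> h.py <<'E'
import json
def down(a): return (R.from_euler('z',a,degrees=True)*R.from_euler('y',90,degrees=True))
def getc():
    c=json.load(open('cmd.json'));return np.array(c['p']),R.from_quat(c['q'])
def setc(p,r): json.dump({'p':list(map(float,p)),'q':list(map(float,r.as_quat()))},open('cmd.json','w'))
def rel(p,r):
    p0,r0=getc();return np.round(r0.inv().apply(np.array(p)-p0)/10,3),np.round((r0.inv()*r).as_rotvec(),4)
def sent(slide,turn):
    p0,r0=getc();p=p0+r0.apply(np.array(slide)*10);r=r0*R.from_rotvec(turn);setc(p,r)
    s=env.state();e=s['ee_pos']-p
    print('cmd',np.round(p,1),'err',np.round(e,1),'roterr deg',np.round(np.degrees((r.inv()*R.from_euler('xyz',s['ee_rot'],degrees=True)).as_rotvec()),2),'F',np.round(s['force'],1),'tq',np.round(s['torque'],2),'w',round(s['gripper_width'],1),'t',round(s['time_s'],2))
    return s
E
python3 - <<'E'
from h import *
setc([201.377,-538.6,221.976],down(200.5))
sent([0,0,0],[0,0,0])
print(rel([488.4,-342.1,200],down(175.7)))
E
```

```text
cmd [ 201.4 -538.6  222. ] err [-0.1  0.4 -0.7] roterr deg [-0.    0.   -0.08] F [0.1 0.1 0.5] tq [ 0.03 -0.   -0.  ] w 91.4 t 0.15
(array([  2.198,  -8.354, -33.766]), array([ 0.4328,  0.    , -0.    ]))
```

arm_command:
  slide:
    - [2.2,-8.35,-33.77]
    - [2.2,-8.35,-33.77]
    - [2.2,-8.35,-33.77]
    - [2.2,-8.35,-33.77]
    - [2.2,-8.35,-33.77]
    - [2.2,-8.35,-33.77]
    - [2.2,-8.35,-33.77]
    - [2.2,-8.35,-33.77]
    - [2.2,-8.35,-33.77]
    - [2.2,-8.35,-33.77]
    - [2.2,-8.35,-33.77]
    - [2.2,-8.35,-33.77]
    - [2.2,-8.35,-33.77]
    - [2.2,-8.35,-33.77]
  turn:
    - [0.433,0,0]
    - [0.433,0,0]
    - [0.433,0,0]
    - [0.433,0,0]
    - [0.433,0,0]
    - [0.433,0,0]
    - [0.433,0,0]
    - [0.433,0,0]
    - [0.433,0,0]
    - [0.433,0,0]
    - [0.433,0,0]
    - [0.433,0,0]
    - [0.433,0,0]
    - [0.433,0,0]
  grip: [0,0,0,0,0,0,0,0,0,0,0,0,0,0]
  newtons: 60

```text
time_s: 1.32
ee_pos: [487.4, -343.0, 200.1]
ee_rot: [69.4, 90.0, -115.0]
force: [0.3, -0.0, 0.4]
gripper_width: 90.8
```

Run:
```python
from h import *
s=sent([2.2,-8.35,-33.77],[0.433,0,0])
p,d=env.grab_frame('wrist');save(p,'wrist1.png');W=cloud('wrist',d,s);np.savez('wrist1.npz',p=p,d=d,W=W)
pt,dt=env.grab_frame('top');save(pt,'top1.png');np.savez('top1.npz',p=pt,d=dt,W=cloud('top',dt))
z=W[...,2];m=((z>88)&(z<106)).astype(np.uint8)
k,l,st,c=cv2.connectedComponentsWithStats(m)
for i in range(1,k):
    if st[i,4]>200:
        q=W[l==i];print(st[i],cv2.minAreaRect(q[:,:2].astype(np.float32)),np.median(q,0))
```

```text
cmd [ 488.4 -342.1  200. ] err [-1.  -0.9  0.1] roterr deg [ 0.11 -0.01  0.02] F [ 0.3 -0.   0.4] tq [0.05 0.03 0.04] w 90.8 t 1.32
[ 35   0 130  41 954] ((667.1658935546875, -164.81141662597656), (5.887628555297852, 122.57490539550781), 7.716297626495361) [ 667.57817007 -167.37358762   94.61394552]
[ 307   43   23  208 3614] ((532.9373168945312, -350.071533203125), (20.227754592895508, 193.6841583251953), 85.60455322265625) [ 524.83119296 -350.2029889    98.08240179]
[282 124  15  21 294] ((552.8244018554688, -324.63165283203125), (12.253643035888672, 18.103084564208984), 84.58960723876953) [ 552.99320023 -324.59431124   98.30914943]
[340 124  15  21 281] ((548.632568359375, -378.0318908691406), (12.163957595825195, 18.091875076293945), 86.84284210205078) [ 548.73233749 -377.96250565   97.83854656]
[308 278  20  24 455] ((392.50238037109375, -338.79339599609375), (20.319107055664062, 28.611087799072266), 85.9054946899414) [ 392.7184687  -338.45093271   98.29647306]
```

View pics/wrist1.png

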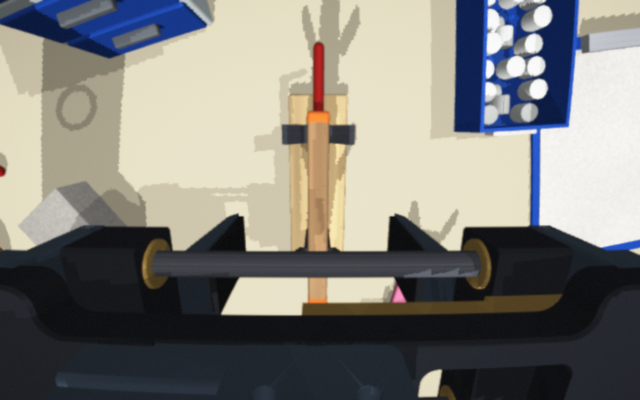

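Wrist view: the bar runs at column 318, centred between the fingers (243 to 391). The front saddle is at row 133. Wrist depth puts the pole about 3 mm further toward -y than the top camera does, so I'll descend with that correction.

Run:
```python
from h import *
print(rel([489,-345.5,75],down(175.6)))
```

```text
(array([12.498,  0.333, -0.08 ]), array([ 0.0016, -0.    , -0.    ]))
```

arm_command:
  slide:
    - [3,0.34,-0.08]
    - [6,0.34,-0.08]
    - [9,0.34,-0.08]
    - [11,0.34,-0.08]
    - [12.5,0.34,-0.08]
    - [12.5,0.34,-0.08]
    - [12.5,0.34,-0.08]
    - [12.5,0.34,-0.08]
    - [12.5,0.34,-0.08]
    - [12.5,0.34,-0.08]
    - [12.5,0.34,-0.08]
    - [12.5,0.34,-0.08]
    - [12.5,0.34,-0.08]
    - [12.5,0.34,-0.08]
    - [12.5,0.34,-0.08]
    - [12.5,0.34,-0.08]
  turn:
    - [0,0,0]
    - [0,0,0]
    - [0,0,0]
    - [0,0,0]
    - [0,0,0]
    - [0,0,0]
    - [0,0,0]
    - [0,0,0]
    - [0,0,0]
    - [0,0,0]
    - [0,0,0]
    - [0,0,0]
    - [0,0,0]
    - [0,0,0]
    - [0,0,0]
    - [0,0,0]
  grip: [0,0,0,0,0,0,255,255,255,255,255,255,255,255,255,255]
  newtons: 60

```text
time_s: 2.75
ee_pos: [489.0, -345.5, 74.9]
ee_rot: [51.3, 90.0, -133.0]
force: [-0.3, -0.6, -0.4]
gripper_width: 27.2
```

Run:
```python
from h import *
s=sent([12.5,0.34,-0.08],[0,0,0])
p,d=env.grab_frame('wrist');save(p,'wrist2.png')
p,d=env.grab_frame('scene');save(p,'scene2.png')
```

```text
cmd [ 489.  -345.6   75. ] err [ 0.   0.  -0.1] roterr deg [-0.01 -0.    0.  ] F [-0.3 -0.6 -0.4] tq [-0.01 -0.01  0.03] w 27.2 t 2.75
```

View pics/wrist2.png

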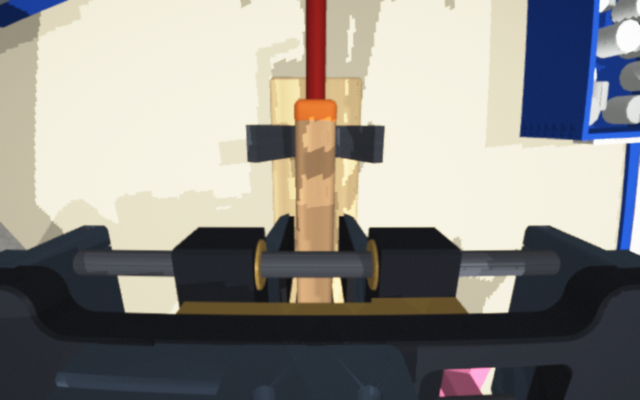

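View pics/scene2.png

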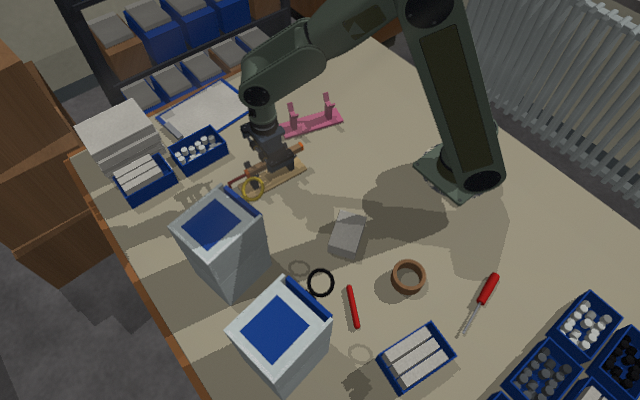

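arm_command:
  slide:
    - [0,0,0]
    - [0,0,0]
    - [0,0,0]
    - [0,0,0]
    - [0,0,0]
    - [0,0,0]
    - [-1,0,0]
    - [-3,0,0]
    - [-6,0,0]
    - [-9,0,0]
    - [-12,0,0]
    - [-15,0,0]
    - [-18,0,0]
    - [-21,0,0]
    - [-24,0,0]
    - [-26.5,0,0]
    - [-28,0,0]
    - [-28,0,0]
    - [-28,0,0]
  turn:
    - [0,0,0]
    - [0,0,0]
    - [0,0,0]
    - [0,0,0]
    - [0,0,0]
    - [0,0,0]
    - [0,0,0]
    - [0,0,0]
    - [0,0,0]
    - [0,0,0]
    - [0,0,0]
    - [0,0,0]
    - [0,0,0]
    - [0,0,0]
    - [0,0,0]
    - [0,0,0]
    - [0,0,0]
    - [0,0,0]
    - [0,0,0]
  grip: [255,255,255,255,255,255,255,255,255,255,255,255,255,255,255,255,255,255,255]
  newtons: 60

```text
time_s: 4.43
ee_pos: [488.8, -345.6, 355.5]
ee_rot: [135.7, 89.9, -48.6]
force: [0.1, 0.0, -1.7]
gripper_width: 19.5
```

```bash
cat > look.py <<'E'
from h import *
import sys
n=sys.argv[1]
s=env.state()
for c in ['wrist','top','scene']:
    p,d=env.grab_frame(c);save(p,c+n+'.png');W=cloud(c,d,s);np.savez(c+n+'.npz',p=p,d=d,W=W)
    if c=='wrist':
        # fit bar+rod in tool frame via top surface points near tool z<0 plane
        T=np.linalg.inv(toolT(s));Q=W@T[:3,:3].T+T[:3,3]
        hsv=cv2.cvtColor(p,cv2.COLOR_RGB2HSV)
        red=((hsv[...,0]<6)|(hsv[...,0]>172))&(hsv[...,1]>150)&(np.abs(Q[...,1])<25)&(np.abs(Q[...,0]+11)<70)
        q=Q[red]; print('red tool-frame n',len(q))
        if len(q):
            print(q.min(0),q.max(0))
            for lo in range(-150,-80,10):
                w=q[(q[:,2]>lo)&(q[:,2]<lo+10)]
                if len(w): print(lo,np.round(np.median(w,0),1),np.round(w[:,0].min(),1))
        bar=(np.abs(Q[...,1])<9)&(Q[...,2]<-25)&(Q[...,2]>-84)&(np.abs(Q[...,0]+15)<20)
        q=Q[bar]
        if len(q)>20:
            print('bar n',len(q),'x=f(z)',np.polyfit(q[:,2],q[:,0],1),'y=f(z)',np.polyfit(q[:,2],q[:,1],1))
E
python3 - <<'E'
from h import *
sent([-28,0,0],[0,0,0])
E
python3 look.py 3
```

```text
cmd [ 489.  -345.6  355. ] err [-0.2 -0.   0.5] roterr deg [0.   0.06 0.05] F [ 0.1  0.  -1.7] tq [ 0.07  0.03 -0.03] w 19.5 t 4.43
red tool-frame n 1760
[ -18.51802997   -2.7532196  -127.97547426] [-11.85048109   5.9884189  -83.16802404]
-130 [ -16.1    1.5 -123.7] -18.4
-120 [ -16.     1.5 -115.1] -18.1
-110 [ -16.1    1.5 -105.2] -18.5
-100 [-16.    1.5 -95.1] -18.5
-90 [-16.1   1.5 -86.6] -18.2
bar n 4124 x=f(z) [-7.98302648e-03 -2.38406619e+01] y=f(z) [-3.27028100e-05  4.63034199e-01]
```

View pics/wrist3.png

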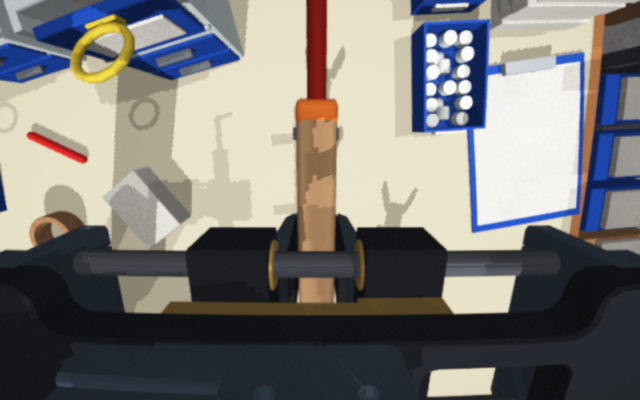

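View pics/scene3.png

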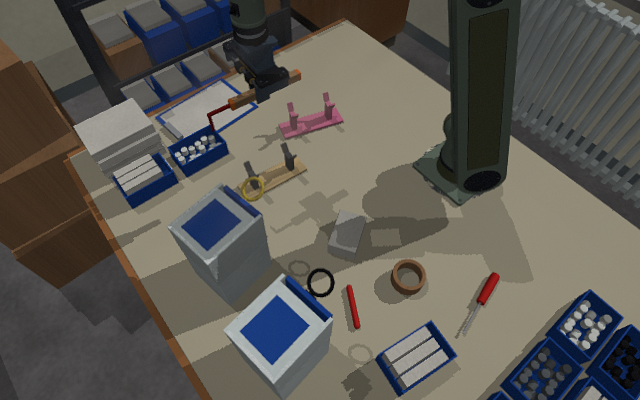

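The pole hangs level in the grip, with the bar end 83 mm ahead of the TCP, so the pin is at about 138 mm. The stand is now empty. The yellow ring shows at (103,52) in the wrist view. I'll measure the ring and the stand.

Run:
```python
from h import *
for n in ['wrist','top','scene']:
    D=np.load(n+'3.npz');W=D['W'];hsv=cv2.cvtColor(D['p'],cv2.COLOR_RGB2HSV);z=W[...,2]
    reg=(abs(W[...,0]-640)<60)&(abs(W[...,1]+175)<60)&(z>235)&(z<310)
    yel=reg&(hsv[...,0]>20)&(hsv[...,0]<36)&(hsv[...,1]>140)
    q=W[yel]
    c=np.median(q,0);u,sv,vt=np.linalg.svd(q-q.mean(0),full_matrices=False)
    nrm=vt[2]*np.sign(vt[2][2])
    # circle fit in plane, dropping base: use minEnclosingCircle of main
    ab=(q-q.mean(0))@vt[:2].T
    A=np.c_[2*ab,np.ones(len(ab))];sol=np.linalg.lstsq(A,(ab**2).sum(1),rcond=None)[0]
    cc=q.mean(0)+sol[0]*vt[0]+sol[1]*vt[1];r=np.sqrt(sol[2]+sol[0]**2+sol[1]**2)
    print(n,len(q),'mean',np.round(q.mean(0),1),'circ',np.round(cc,1),'r',round(r,1),'n',np.round(nrm,2),'range',np.round(q.min(0),0),np.round(q.max(0),0))
    reg=(abs(W[...,0]-486)<90)&(abs(W[...,1]+345)<45)
    m=(reg&(z>93)&(z<103)).astype(np.uint8);k,l,st,_=cv2.connectedComponentsWithStats(m)
    for i in range(1,k):
        if st[i,4]>15: print('  cheek',st[i,4],np.round(W[l==i].mean(0),1))
    m=reg&(z>7)&(z<18)&(hsv[...,1]>60)
    if m.sum()>100: print('  base',cv2.minAreaRect(W[m][:,:2].astype(np.float32)))
    # red pin
    red=((hsv[...,0]<6)|(hsv[...,0]>172))&(hsv[...,1]>150)&(z>290)&(z<380)&(abs(W[...,0]-610)<60)&(abs(W[...,1]+355)<40)
    if red.sum(): print('  red',red.sum(),np.round(W[red].min(0),1),np.round(W[red].max(0),1))
```

```text
wrist 1836 mean [ 637.8 -180.6  269.6] circ [ 637.  -180.8  270. ] r 26.7 n [0.49 0.07 0.87] range [ 609. -209.  242.] [ 667. -152.  286.]
  cheek 45 [ 552.8 -320.9   99.3]
  cheek 24 [ 548.9 -383.9   99.1]
  red 1760 [ 571.6 -360.9  367.5] [ 616.5 -349.4  374.1]
top 189 mean [ 639.6 -175.2  268.9] circ [ 637.8 -175.2  269.9] r 26.6 n [0.48 0.08 0.87] range [ 611. -202.  250.] [ 668. -150.  287.]
  base ((522.5186157226562, -354.40985107421875), (51.188350677490234, 69.39175415039062), 84.77266693115234)
  red 40 [ 609.5 -356.1  317.9] [ 627.9 -349.2  372.6]
scene 160 mean [ 638.2 -174.1  270.7] circ [ 637.3 -175.5  271.4] r 25.8 n [0.47 0.07 0.88] range [ 612. -205.  256.] [ 664. -147.  286.]
  cheek 24 [ 421.1 -365.1   97.1]
  cheek 22 [ 551.9 -376.7   97.8]
  base ((485.0302734375, -343.4131774902344), (74.04706573486328, 184.4794921875), 85.17538452148438)
  red 112 [ 573.4 -358.5  314.8] [ 631.1 -345.8  374.4]
```

Run:
```python
from h import *
print(rel([501,-200.5,356],down(189.8)))
```

```text
(array([ -0.102, -14.557,  -0.107]), array([-0.2462,  0.    , -0.    ]))
```

arm_command:
  slide:
    - [-0.1,-0.8,0]
    - [-0.1,-2.5,0]
    - [-0.1,-5,0]
    - [-0.1,-7.5,-0.1]
    - [-0.1,-10,-0.1]
    - [-0.1,-12.2,-0.1]
    - [-0.1,-13.8,-0.1]
    - [-0.1,-14.56,-0.11]
    - [-0.1,-14.56,-0.11]
    - [-0.1,-14.56,-0.11]
    - [-0.1,-14.56,-0.11]
  turn:
    - [-0.01,0,0]
    - [-0.04,0,0]
    - [-0.08,0,0]
    - [-0.12,0,0]
    - [-0.16,0,0]
    - [-0.2,0,0]
    - [-0.23,0,0]
    - [-0.246,0,0]
    - [-0.246,0,0]
    - [-0.246,0,0]
    - [-0.246,0,0]
  grip: [255,255,255,255,255,255,255,255,255,255,255]

```text
time_s: 5.5
ee_pos: [501.0, -200.9, 355.8]
ee_rot: [56.2, 90.0, -114.0]
force: [-0.6, -0.6, -1.7]
gripper_width: 19.5
```

```bash
python3 - <<'E'
from h import *
sent([-.1,-14.56,-.11],[-.246,0,0])
E
python3 look.py 4
python3 - <<'E'
import cv2,numpy as np
a=cv2.imread('pics/top4.png')[70:190,270:430]
b=cv2.imread('pics/scene4.png')[130:290,150:350]
a=cv2.resize(a,(400,300),interpolation=cv2.INTER_CUBIC);b=cv2.resize(b,(400,320),interpolation=cv2.INTER_CUBIC)
cv2.imwrite('pics/c4.png',np.hstack([a,b[:300]]))
E
```

```text
cmd [ 501.  -200.5  356. ] err [-0.1 -0.4 -0.2] roterr deg [ 0.03 -0.02  0.03] F [-0.6 -0.6 -1.7] tq [-0.01 -0.01  0.03] w 19.5 t 5.5
red tool-frame n 1761
[ -18.61772242   -3.01438856 -127.6830624 ] [-11.86061428   6.12221267 -82.86622339]
-130 [ -15.9    1.4 -123.7] -18.2
-120 [ -16.     1.8 -115. ] -18.6
-110 [ -16.     1.4 -105. ] -18.4
-100 [-16.    1.4 -95.1] -18.2
-90 [-16.1   1.4 -86.3] -18.4
bar n 4166 x=f(z) [-1.03470008e-02 -2.39911217e+01] y=f(z) [-0.00068505  0.37580682]
```

View pics/c4.png

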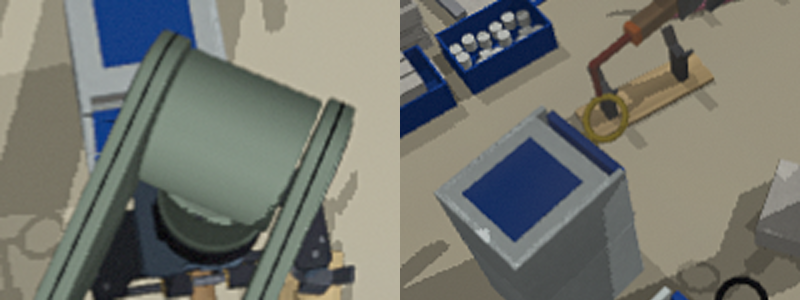

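View pics/wrist4.png

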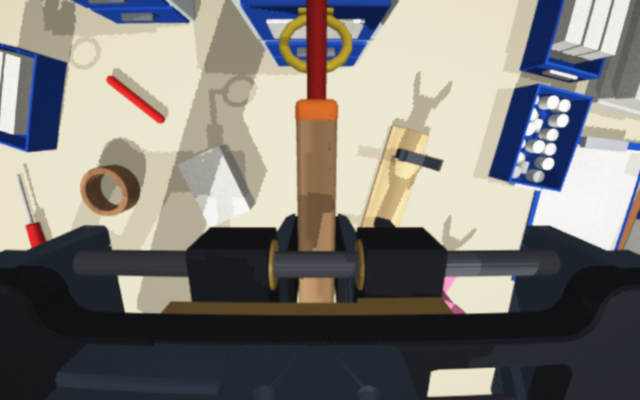

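The wrist view shows the rod (column 317) centred over the ring (columns 280 to 353). I'll check the fore-aft position in the scene camera.

Run:
```python
from h import *
D=np.load('scene4.npz');W=D['W'];hsv=cv2.cvtColor(D['p'],cv2.COLOR_RGB2HSV);z=W[...,2]
red=((hsv[...,0]<8)|(hsv[...,0]>172))&(hsv[...,1]>120)&(z>290)&(z<380)&(abs(W[...,0]-610)<60)&(abs(W[...,1]+180)<50)
for lo in range(305,380,10):
    m=red&(z>=lo)&(z<lo+10)
    if m.sum(): print(lo,m.sum(),np.round(np.median(W[m],0),1))
D=np.load('wrist4.npz');W=D['W'];hsv=cv2.cvtColor(D['p'],cv2.COLOR_RGB2HSV);z=W[...,2]
yel=(hsv[...,0]>20)&(hsv[...,0]<36)&(hsv[...,1]>140)&(abs(W[...,0]-640)<60)&(abs(W[...,1]+175)<60)&(z>235)&(z<310)
print(W[yel].mean(0),W[yel].min(0),W[yel].max(0))
T=np.eye(4);s=env.state();T=np.linalg.inv(toolT(s));q=W[yel]@T[:3,:3].T+T[:3,3];print('tool',q.min(0),q.max(0))
print('tip px pred',proj('scene',[637,-178,312]))
print('lower',rel([501,-200.5,284],down(189.8)))
```

```text
365 39 [ 614.5 -181.7  372.1]
375 1 [ 599.1 -183.1  375.6]
[ 636.14456198 -178.3184814   271.26424595] [ 609.96369216 -207.54520952  247.05788513] [ 666.81565141 -150.63709552  285.14830791]
tool [  70.51596742  -27.6748032  -166.29935732] [ 108.58847096   28.89012068 -112.20344245]
tip px pred [[249.57379241 177.60220828]]
lower (array([7.198e+00, 3.000e-03, 3.000e-03]), array([-0.0002, -0.    , -0.    ]))
```

The predicted tip pixel (250,178) matches the pin in the scene picture. Now I'll lower it into the ring.

arm_command:
  slide:
    - [1,0,0]
    - [2.5,0,0]
    - [4,0,0]
    - [5.5,0,0]
    - [6.5,0,0]
    - [7.2,0,0]
    - [7.2,0,0]
    - [7.2,0,0]
    - [7.2,0,0]
  turn:
    - [0,0,0]
    - [0,0,0]
    - [0,0,0]
    - [0,0,0]
    - [0,0,0]
    - [0,0,0]
    - [0,0,0]
    - [0,0,0]
    - [0,0,0]
  grip: [255,255,255,255,255,255,255,255,255]

```text
time_s: 6.4
ee_pos: [501.5, -200.7, 284.8]
ee_rot: [145.6, 89.9, -24.6]
force: [0.4, -1.1, -1.6]
gripper_width: 19.2
```

```bash
python3 - <<'E'
from h import *
sent([7.2,0,0],[0,0,0])
E
python3 look.py 5
python3 - <<'E'
import cv2,numpy as np
a=cv2.imread('pics/wrist5.png')[0:150,220:420]
b=cv2.imread('pics/scene5.png')[130:290,150:350]
a=cv2.resize(a,(400,300),interpolation=cv2.INTER_CUBIC);b=cv2.resize(b,(400,320),interpolation=cv2.INTER_CUBIC)
cv2.imwrite('pics/c5.png',np.hstack([a,b[:300]]))
E
```

```text
cmd [ 501.  -200.5  284. ] err [ 0.5 -0.3  0.8] roterr deg [0.01 0.08 0.06] F [ 0.4 -1.1 -1.6] tq [-0.01  0.02  0.01] w 19.2 t 6.4
red tool-frame n 1764
[ -18.88168442   -3.02795959 -128.02910086] [-12.56031314   5.75487787 -82.73508896]
-130 [ -15.9    1.4 -123.5] -18.4
-120 [ -16.     1.4 -115. ] -18.3
-110 [ -16.1    1.4 -105.1] -18.3
-100 [-16.    1.4 -95. ] -18.9
-90 [-16.2   1.4 -86.4] -18.6
bar n 4165 x=f(z) [-9.80495190e-03 -2.39407584e+01] y=f(z) [-0.00079994  0.36245743]
```

View pics/c5.png

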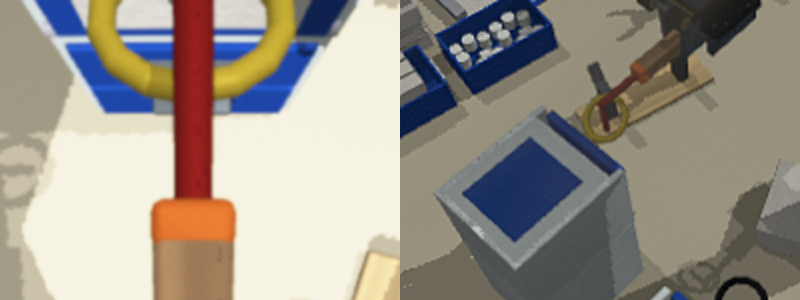

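The pin is in the ring with the rod over the front bar, and the forces are near zero. Next is the pull arc.

Run:
```python
import numpy as np
for th in np.r_[0,np.arange(.05,1.08,.05)]:
    ph=np.radians(25.8)+th
    f=134.4*np.sin(ph)-8; h=134.4*np.cos(ph)+9+1
    print(round(th,2),'slide x %.2f z %.2f'%((136-h)/10,(f-36)/10))
```

```text
0.0 slide x 0.50 z 1.45
0.05 slide x 0.81 z 2.05
0.1 slide x 1.14 z 2.63
0.15 slide x 1.51 z 3.19
0.2 slide x 1.90 z 3.74
0.25 slide x 2.32 z 4.26
0.3 slide x 2.77 z 4.76
0.35 slide x 3.24 z 5.24
0.4 slide x 3.73 z 5.70
0.45 slide x 4.25 z 6.13
0.5 slide x 4.79 z 6.53
0.55 slide x 5.34 z 6.91
0.6 slide x 5.92 z 7.26
0.65 slide x 6.51 z 7.58
0.7 slide x 7.11 z 7.87
0.75 slide x 7.73 z 8.13
0.8 slide x 8.37 z 8.36
0.85 slide x 9.01 z 8.55
0.9 slide x 9.66 z 8.71
0.95 slide x 10.32 z 8.85
1.0 slide x 10.98 z 8.94
1.05 slide x 11.65 z 9.01
```

arm_command:
  slide:
    - [0.2,0,0.7]
    - [0.5,0,1.4]
    - [0.8,0,2.0]
    - [1.1,0,2.6]
    - [1.5,0,3.2]
    - [1.9,0,3.75]
    - [2.3,0,4.25]
    - [2.8,0,4.75]
    - [3.25,0,5.25]
    - [3.75,0,5.7]
    - [4.25,0,6.1]
    - [4.8,0,6.5]
    - [4.8,0,6.5]
  turn:
    - [0,0,0]
    - [0,0,0]
    - [0,0,0]
    - [0,0,0]
    - [0,0,0]
    - [0,0,0]
    - [0,0,0]
    - [0,0,0]
    - [0,0,0]
    - [0,0,0]
    - [0,0,0]
    - [0,0,0]
    - [0,0,0]
  grip: [255,255,255,255,255,255,255,255,255,255,255,255,255]

```text
time_s: 7.63
ee_pos: [435.5, -211.5, 234.6]
ee_rot: [-20.7, 89.8, 169.1]
force: [1.0, -0.1, -3.3]
gripper_width: 20.0
```

```bash
python3 - <<'E'
from h import *
sent([4.8,0,6.5],[0,0,0])
E
python3 look.py 6
python3 - <<'E'
import cv2,numpy as np
a=cv2.imread('pics/wrist6.png')[0:150,220:420]
b=cv2.imread('pics/scene6.png')[130:290,150:350]
a=cv2.resize(a,(400,300),interpolation=cv2.INTER_CUBIC);b=cv2.resize(b,(400,320),interpolation=cv2.INTER_CUBIC)
cv2.imwrite('pics/c6.png',np.hstack([a,b[:300]]))
E
```

```text
cmd [ 437.  -211.5  236. ] err [-1.4  0.  -1.4] roterr deg [ 0.03 -0.15 -0.06] F [ 1.  -0.1 -3.3] tq [ 0.04 -0.15  0.  ] w 20.0 t 7.63
red tool-frame n 1748
[ -19.67354348   -2.92572107 -127.44582333] [-12.38299221   5.74222008 -82.82511853]
-130 [ -16.     1.4 -123.5] -18.9
-120 [ -15.9    1.4 -115.1] -19.7
-110 [ -16.     1.4 -105.2] -18.3
-100 [-16.1   1.4 -95. ] -18.4
-90 [-16.1   1.4 -86.3] -18.5
bar n 4171 x=f(z) [-1.10388468e-02 -2.40130047e+01] y=f(z) [-0.00096296  0.37519042]
```

View pics/c6.png

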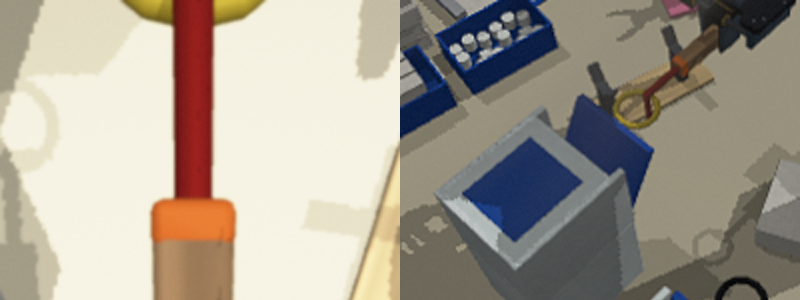

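The hatch is half open and the pole hasn't slipped. Continuing the arc.

arm_command:
  slide:
    - [0.55,0,0.4]
    - [1.1,0,0.75]
    - [1.7,0,1.1]
    - [2.3,0,1.37]
    - [2.9,0,1.63]
    - [3.55,0,1.85]
    - [4.2,0,2.05]
    - [4.85,0,2.2]
    - [5.5,0,2.35]
    - [6.2,0,2.45]
    - [6.7,0,2.5]
    - [6.9,0,2.5]
    - [6.9,0,2.5]
    - [6.9,0,2.5]
  turn:
    - [0,0,0]
    - [0,0,0]
    - [0,0,0]
    - [0,0,0]
    - [0,0,0]
    - [0,0,0]
    - [0,0,0]
    - [0,0,0]
    - [0,0,0]
    - [0,0,0]
    - [0,0,0]
    - [0,0,0]
    - [0,0,0]
    - [0,0,0]
  grip: [255,255,255,255,255,255,255,255,255,255,255,255,255,255]

```text
time_s: 8.95
ee_pos: [412.4, -215.7, 167.0]
ee_rot: [-2.8, 90.0, -173.0]
force: [4.4, 2.2, -1.0]
gripper_width: 19.6
```

```bash
python3 - <<'E'
from h import *
sent([6.9,0,2.5],[0,0,0])
E
python3 look.py 7
python3 - <<'E'
import cv2,numpy as np
from h import *
a=cv2.imread('pics/wrist7.png')[0:150,220:420]
b=cv2.imread('pics/scene7.png')[130:290,150:350]
a=cv2.resize(a,(400,300),interpolation=cv2.INTER_CUBIC);b=cv2.resize(b,(400,320),interpolation=cv2.INTER_CUBIC)
cv2.imwrite('pics/c7.png',np.hstack([a,b[:300]]))
D=np.load('scene7.npz');W=D['W'];hsv=cv2.cvtColor(D['p'],cv2.COLOR_RGB2HSV)
c,sn=np.cos(np.radians(9.8)),np.sin(np.radians(9.8))
L=(W[...,0]-674.2)*c+(W[...,1]+170)*sn; Y=-(W[...,0]-674.2)*sn+(W[...,1]+170)*c;Z=W[...,2]-160
m=(abs(Y)<58)&(L<-12)&(L>-110)&(Z>0)&(hsv[...,0]>105)&(hsv[...,0]<125)&(hsv[...,1]>120)
p=np.polyfit(-L[m],Z[m],1);print('hatch blue',m.sum(),'fit slope',p,'theta',np.pi/2-np.arctan(p[0]))
yel=(hsv[...,0]>20)&(hsv[...,0]<36)&(hsv[...,1]>140)&(abs(Y)<50)&(Z>-60)&(L<-60)&(L>-180)
print('ring',yel.sum(),'f',-L[yel].max(),-L[yel].min(),np.mean(-L[yel]),'z',Z[yel].min(),Z[yel].max(),np.mean(Z[yel]))
E
```

```text
cmd [ 412.3 -215.8  167. ] err [0. 0. 0.] roterr deg [-0.01 -0.01 -0.  ] F [ 4.4  2.2 -1. ] tq [ 0.17 -0.73  0.02] w 19.6 t 8.95
red tool-frame n 1746
[ -19.1474487    -2.90489548 -127.58371357] [-12.83546072   5.72055085 -82.8146327 ]
-130 [ -16.     1.4 -123.6] -18.6
-120 [ -16.1    1.8 -115. ] -18.7
-110 [ -16.2    1.4 -105.2] -19.1
-100 [-16.2   1.4 -95. ] -18.5
-90 [-16.1   1.4 -86.4] -17.9
bar n 4169 x=f(z) [-9.41567353e-03 -2.39781914e+01] y=f(z) [-0.00060682  0.36329767]
hatch blue 1219 fit slope [0.55968276 7.94124582] theta 1.060549540520112
ring 61 f 95.85767396591501 134.7820915856096 117.32219989055409 z -7.723927428817774 37.39604628923644 22.659394877096695
```

View pics/c7.png

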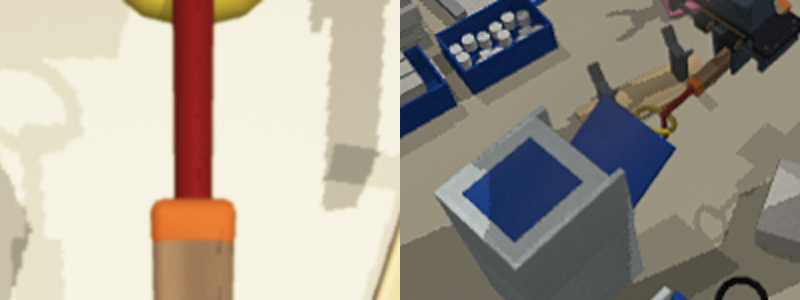

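The hatch is at its stop (depth fit about 1.06 rad), with the pin in the ring and no pole slip. To unhook, I'll ease the pin back to the ring's centre and then go straight up.

arm_command:
  slide:
    - [-0.2,0,-0.4]
    - [-0.2,0,-0.9]
    - [-0.2,0,-1.4]
    - [-0.5,0,-1.4]
    - [-1.2,0,-1.4]
    - [-2.2,0,-1.4]
    - [-3.4,0,-1.4]
    - [-4.6,0,-1.4]
    - [-5.8,0,-1.4]
    - [-7,0,-1.4]
    - [-8.2,0,-1.4]
    - [-9.5,0,-1.4]
    - [-11,0,-1.4]
    - [-12.5,0,-1.4]
    - [-13,0,-1.4]
    - [-13,0,-1.4]
  turn:
    - [0,0,0]
    - [0,0,0]
    - [0,0,0]
    - [0,0,0]
    - [0,0,0]
    - [0,0,0]
    - [0,0,0]
    - [0,0,0]
    - [0,0,0]
    - [0,0,0]
    - [0,0,0]
    - [0,0,0]
    - [0,0,0]
    - [0,0,0]
    - [0,0,0]
    - [0,0,0]
  grip: [255,255,255,255,255,255,255,255,255,255,255,255,255,255,255,255]

```text
time_s: 10.43
ee_pos: [426.6, -213.8, 299.0]
ee_rot: [139.0, 89.8, -31.2]
force: [-0.4, 0.0, -1.8]
gripper_width: 19.6
```

```bash
python3 - <<'E'
from h import *
sent([-13,0,-1.4],[0,0,0])
print('up over stand',rel([489,-345.6,250],down(175.6)))
E
python3 look.py 8
python3 - <<'E'
import cv2,numpy as np
from h import *
b=cv2.imread('pics/scene8.png')[130:290,150:350]
cv2.imwrite('pics/c8.png',cv2.resize(b,(600,480),interpolation=cv2.INTER_CUBIC))
D=np.load('scene8.npz');W=D['W'];hsv=cv2.cvtColor(D['p'],cv2.COLOR_RGB2HSV)
c,sn=np.cos(np.radians(9.8)),np.sin(np.radians(9.8))
L=(W[...,0]-674.2)*c+(W[...,1]+170)*sn; Y=-(W[...,0]-674.2)*sn+(W[...,1]+170)*c;Z=W[...,2]-160
m=(abs(Y)<58)&(L<-12)&(L>-110)&(Z>0)&(hsv[...,0]>105)&(hsv[...,0]<125)&(hsv[...,1]>120)
p=np.polyfit(-L[m],Z[m],1);print('hatch blue',m.sum(),'theta',np.pi/2-np.arctan(p[0]))
E
```

```text
cmd [ 426.1 -213.4  297. ] err [ 0.5 -0.4  2. ] roterr deg [0.01 0.17 0.15] F [-0.4  0.  -1.8] tq [-0.   -0.02 -0.  ] w 19.6 t 10.43
up over stand (array([ 4.698, 14.098, -3.948]), array([ 0.2476, -0.    , -0.    ]))
red tool-frame n 1744
[ -18.79816134   -2.94178507 -127.91647022] [-12.14397742   5.74806786 -82.81485663]
-130 [ -15.9    1.4 -123.7] -18.0
-120 [ -16.     1.4 -115. ] -18.5
-110 [ -16.     1.4 -105.1] -18.8
-100 [-16.    1.4 -95. ] -18.5
-90 [-16.1   1.4 -86.4] -18.3
bar n 4165 x=f(z) [-9.54965261e-03 -2.39432796e+01] y=f(z) [-0.00145517  0.33147628]
hatch blue 1214 theta 1.0621748840388618
```

View pics/c8.png

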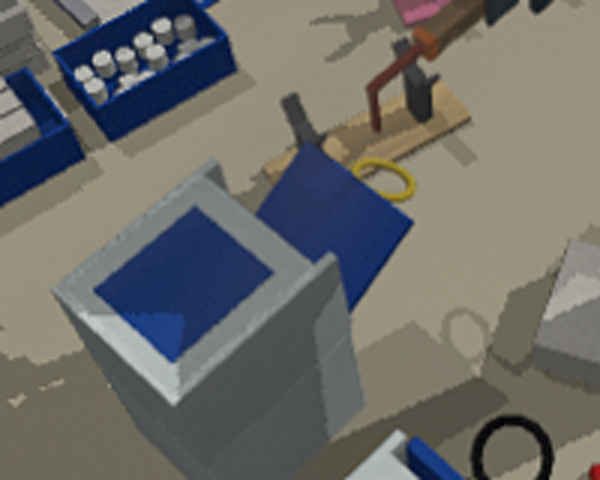

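The pin is clear and the hatch is still at about 1.06. Heading back over the stand.

arm_command:
  slide:
    - [0,1,0]
    - [0,3,0]
    - [0,6,-0.8]
    - [0,9,-1.6]
    - [0,12,-2.8]
    - [1,13.5,-3.6]
    - [2.5,14.1,-3.95]
    - [4,14.1,-3.95]
    - [4.7,14.1,-3.95]
    - [4.7,14.1,-3.95]
    - [4.7,14.1,-3.95]
  turn:
    - [0.02,0,0]
    - [0.05,0,0]
    - [0.1,0,0]
    - [0.15,0,0]
    - [0.2,0,0]
    - [0.23,0,0]
    - [0.248,0,0]
    - [0.248,0,0]
    - [0.248,0,0]
    - [0.248,0,0]
    - [0.248,0,0]
  grip: [255,255,255,255,255,255,255,255,255,255,255]

```text
time_s: 11.5
ee_pos: [488.8, -345.7, 249.6]
ee_rot: [-25.7, 89.9, 149.9]
force: [-0.3, -0.4, -0.7]
gripper_width: 19.6
```

```bash
python3 - <<'E'
from h import *
sent([4.7,14.1,-3.95],[.248,0,0])
print(rel([489,-345.6,74.5],down(175.6)))
E
python3 look.py 9
python3 - <<'E'
import cv2,numpy as np
from h import *
D=np.load('wrist9.npz');W=D['W'];z=W[...,2]
reg=(abs(W[...,0]-486)<90)&(abs(W[...,1]+345)<50)
m=(reg&(z>85)&(z<106)).astype(np.uint8);k,l,st,_=cv2.connectedComponentsWithStats(m)
for i in range(1,k):
    if st[i,4]>15: print('  cheek',st[i],np.round(W[l==i].mean(0),1))
E
```

```text
cmd [ 489.  -345.6  250. ] err [-0.2 -0.1 -0.4] roterr deg [ 0.02 -0.06 -0.03] F [-0.3 -0.4 -0.7] tq [ 0.01  0.04 -0.03] w 19.6 t 11.5
(array([ 1.7548e+01, -2.0000e-03,  3.0000e-03]), array([-0.0004, -0.    , -0.    ]))
red tool-frame n 1794
[ -18.86370212   -2.83533131 -127.86010678] [-12.38687229   5.99374709 -83.16897474]
-130 [ -15.9    1.5 -123.7] -18.7
-120 [ -15.9    1.5 -115. ] -18.6
-110 [ -16.1    2.  -105. ] -18.6
-100 [-15.9   1.5 -95. ] -18.9
-90 [-16.    1.5 -86.6] -18.8
bar n 4131 x=f(z) [-7.09743912e-03 -2.38179193e+01] y=f(z) [1.97984845e-04 4.73429425e-01]
  cheek [285 126  12  18 199] [ 553.  -324.3   97.2]
  cheek [337 126  10  18 165] [ 548.3 -379.7   98.4]
```

View pics/wrist9.png

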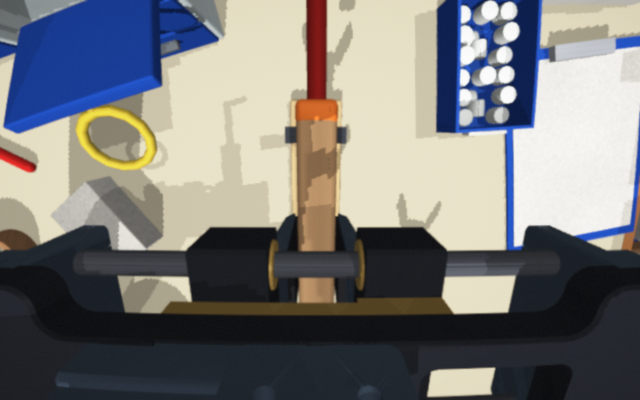

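The bar (column 317) is centred between the cheeks (columns 285 to 347). Lowering now.

arm_command:
  slide:
    - [1,0,0]
    - [3.5,0,0]
    - [6.5,0,0]
    - [9.5,0,0]
    - [12.5,0,0]
    - [14.5,0,0]
    - [16,0,0]
    - [17,0,0]
    - [17.5,0,0]
    - [17.5,0,0]
    - [17.5,0,0]
  turn:
    - [0,0,0]
    - [0,0,0]
    - [0,0,0]
    - [0,0,0]
    - [0,0,0]
    - [0,0,0]
    - [0,0,0]
    - [0,0,0]
    - [0,0,0]
    - [0,0,0]
    - [0,0,0]
  grip: [255,255,255,255,255,255,255,255,255,255,255]

```text
time_s: 12.57
ee_pos: [489.6, -346.0, 75.8]
ee_rot: [146.4, 89.9, -38.0]
force: [-0.3, 0.4, -1.7]
gripper_width: 19.7
```

```bash
python3 - <<'E'
from h import *
sent([17.5,0,0],[0,0,0])
E
python3 look.py 10
```

```text
cmd [ 489.  -345.6   75. ] err [ 0.6 -0.4  0.8] roterr deg [-0.01  0.11  0.07] F [-0.3  0.4 -1.7] tq [ 0.05  0.01 -0.01] w 19.7 t 12.57
red tool-frame n 1801
[ -18.31704554   -2.86633145 -128.26874111] [-12.15868716   5.96946662 -83.17670107]
-130 [ -15.9    1.5 -123.7] -18.0
-120 [ -15.9    1.5 -115.1] -18.2
-110 [ -16.    2. -105.] -18.3
-100 [-15.9   1.5 -95.1] -18.3
-90 [-16.1   1.5 -86.6] -18.0
bar n 4121 x=f(z) [-7.59098911e-03 -2.38297518e+01] y=f(z) [2.27017785e-04 4.59617933e-01]
```

View pics/wrist10.png

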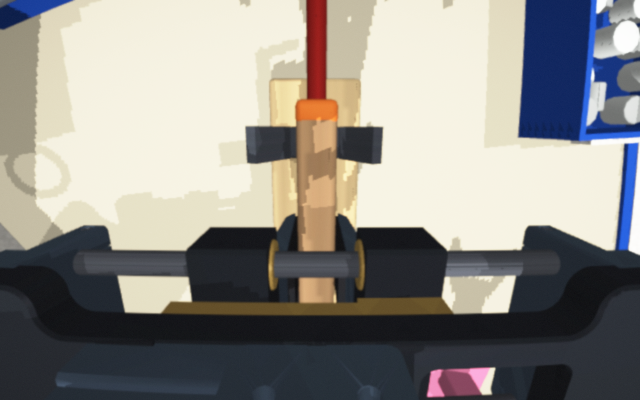

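This matches the pre-grasp view. I'll settle 1 mm lower, release and withdraw.

arm_command:
  slide:
    - [0.1,0,0]
    - [0.1,0,0]
    - [0.1,0,0]
    - [0.1,0,0]
    - [0.1,0,0]
    - [0.1,0,0]
    - [0.1,0,0]
    - [0.1,0,0]
    - [0.1,0,0]
    - [0.1,0,0]
    - [0.1,0,0]
    - [0.1,0,0]
    - [0.1,0,0]
    - [0.1,0,0]
    - [-1,0,0]
    - [-3,0,0]
    - [-6,0,0]
    - [-9,0,0]
    - [-12,0,0]
    - [-15,0,0]
  turn:
    - [0,0,0]
    - [0,0,0]
    - [0,0,0]
    - [0,0,0]
    - [0,0,0]
    - [0,0,0]
    - [0,0,0]
    - [0,0,0]
    - [0,0,0]
    - [0,0,0]
    - [0,0,0]
    - [0,0,0]
    - [0,0,0]
    - [0,0,0]
    - [0,0,0]
    - [0,0,0]
    - [0,0,0]
    - [0,0,0]
    - [0,0,0]
    - [0,0,0]
  grip: [255,255,0,0,0,0,0,0,0,0,0,0,0,0,0,0,0,0,0,0]

```text
time_s: 14.38
ee_pos: [488.9, -345.5, 227.4]
ee_rot: [145.3, 89.9, -39.1]
force: [-0.3, 0.1, 0.4]
gripper_width: 91.3
```

```bash
python3 - <<'E'
from h import *
sent([-15,0,0],[0,0,0])
E
cat > fin.py <<'E'
from h import *
import sys
n=sys.argv[1]
for cm in ['top','scene','wrist']:
    s=env.state();p,d=env.grab_frame(cm);save(p,cm+n+'.png');W=cloud(cm,d,s);z=W[...,2]
    reg=(W[...,1]>-390)&(W[...,1]<-300)&(W[...,0]>360)&(W[...,0]<640)
    m=(reg&(z>91)&(z<107)).astype(np.uint8);k,l,st,c=cv2.connectedComponentsWithStats(m)
    for i in range(1,k):
        if st[i,4]>15:
            q=W[l==i];print(cm,st[i,4],[np.round(v,1) for v in cv2.minAreaRect(q[:,:2].astype(np.float32))],'med',np.round(np.median(q,0),1))
E
python3 fin.py 11
```

```text
cmd [ 489.  -345.6  225. ] err [-0.2  0.1  2.5] roterr deg [-0.    0.05  0.03] F [-0.3  0.1  0.4] tq [ 0.01 -0.01 -0.04] w 91.3 t 14.38
top 47 [array([ 484.1, -343.9]), array([21.5, 17.2]), np.float64(79.2)] med [ 486.3 -345.    96.7]
scene 479 [array([ 480. , -354.9]), array([ 46.6, 212.6]), np.float64(85.3)] med [ 482.3 -343.2   97.9]
wrist 2702 [array([ 528.8, -351. ]), array([ 19.9, 202.5]), np.float64(85.4)] med [ 513.6 -350.    98.3]
wrist 200 [array([ 552.5, -323.9]), array([10.9, 17.2]), np.float64(84.8)] med [ 552.5 -324.    98.6]
wrist 194 [array([ 548.2, -379.5]), array([10.8, 17.3]), np.float64(86.0)] med [ 548.7 -379.1   98.8]
wrist 33 [array([ 431.5, -314.5]), array([10.6,  3.6]), np.float64(71.8)] med [ 432.1 -314.7   95.2]
wrist 28 [array([ 427.3, -368.9]), array([ 3., 10.]), np.float64(11.1)] med [ 427.3 -368.6   95.1]
wrist 282 [array([ 384.3, -339.7]), array([20. , 21.4]), np.float64(85.7)] med [ 384.8 -339.8   98.4]
```

View pics/wrist11.png

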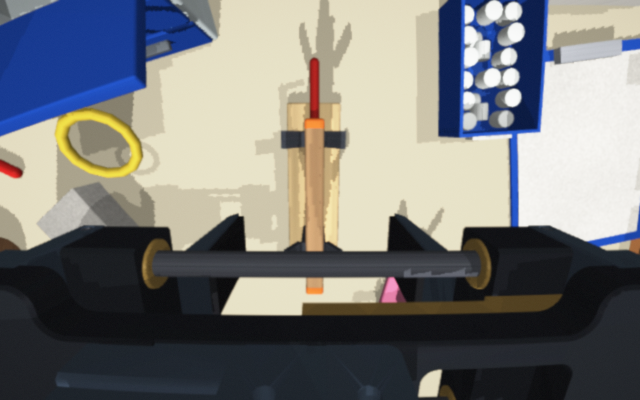

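View pics/scene11.png

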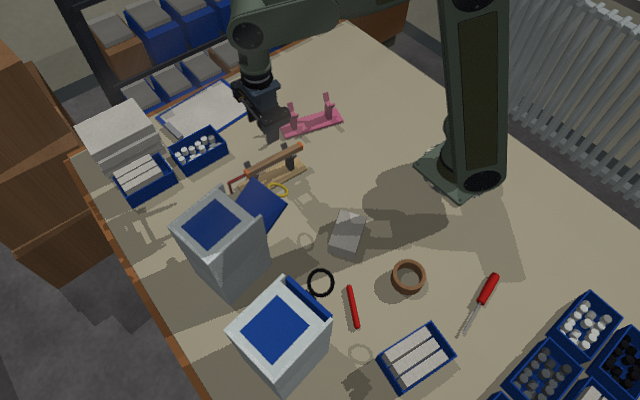

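The pole lies level in its stand (bar top about 98 mm) with the hook down. The yellow hatch is down and the black one is shut. I'll let the arm settle and then hand in.

arm_command:
  slide:
    - [-2,0,0]
    - [-4,0,0]
    - [-5,0,0]
    - [-5,0,0]
    - [-5,0,0]
    - [-5,0,0]
  turn:
    - [0,0,0]
    - [0,0,0]
    - [0,0,0]
    - [0,0,0]
    - [0,0,0]
    - [0,0,0]
  grip: [0,0,0,0,0,0]

```text
time_s: 15.03
ee_pos: [488.4, -345.2, 273.3]
ee_rot: [-31.0, 89.8, 144.6]
force: [-0.2, -0.1, 0.5]
gripper_width: 91.4
```

Run:
```python
from h import *
sent([-5,0,0],[0,0,0])
p,d=env.grab_frame('scene');W=cloud('scene',d);hsv=cv2.cvtColor(p,cv2.COLOR_RGB2HSV)
c,sn=np.cos(np.radians(9.8)),np.sin(np.radians(9.8))
L=(W[...,0]-674.2)*c+(W[...,1]+170)*sn; Y=-(W[...,0]-674.2)*sn+(W[...,1]+170)*c;Z=W[...,2]-160
m=(abs(Y)<58)&(L<-12)&(L>-110)&(Z>0)&(hsv[...,0]>105)&(hsv[...,0]<125)&(hsv[...,1]>120)
q=np.polyfit(-L[m],Z[m],1);print('theta',np.pi/2-np.arctan(q[0]))
print(env.job_done())
```

```text
cmd [ 489.  -345.6  275. ] err [-0.6  0.4 -1.6] roterr deg [ 0.   -0.14 -0.08] F [-0.2 -0.1  0.5] tq [ 0.08 -0.03 -0.01] w 91.4 t 15.03
theta 1.059751001023795
the job is handed in; nothing more can be done
None
```

I took the pole from its stand, hooked the yellow ring and pulled that hatch down to its stop. Then I unhooked the pole, laid it back in its stand and handed the job in at about 15 s. The hand-in gave no verdict.

What the last checks showed:
- **Yellow hatch:** a depth fit gives about 1.06 rad, so it is fully down. It read the same before and after unhooking.
- **Pole:** it lies level in its stand with the hook end toward the dispensers. The bar top is at about 98 mm, so its origin is about 86 mm up. It sits within about 3 mm of the stand's middle along its length, and looked centred between the cheeks.
- **Black hatch:** it looks shut in the pictures; I did not measure its angle.
- **Robot:** the gripper is open and clear of the pole. The force readings I took stayed within a few newtons.

**Disagreement between cameras:** the wrist camera placed things about 3 to 6 mm further toward -y than the fixed cameras. I worked between the two, and it fell within the clearances. No check failed.

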